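Level the loaded supplies rack with its wing screw and a spirit level

ROBOT

A 7-joint arm with a two-finger parallel gripper is mounted at the origin on the work surface; the furniture and walls round the work are solid. World frame = base frame: x ahead of the robot, y to its left, z up, the work surface at z = 0. Lengths are in m, angles in rad, forces in N, time in s.
With the tool pointing down it reaches from about 0.4 to 0.85 m from the base axis. Payload 10.4 kg.
Tool frame: the origin (TCP) lies between the finger pads; the fingertips stand 17 mm ahead of it and the grasp point (between the pads) lies 2 mm behind it; z points along the fingers, y is the line along which they close (so a half turn about z gives the same grasp; the last joint's range is limited). The gripper opens to 85 mm and grips with 20 to 120 N. Pads are 22 mm wide; open, the fingers measure 114 mm over their backs; the gripper's body (76 mm by 85 mm) begins 54 mm behind the grasp point. The pads swing forward as they close: fully open they stand 13 mm farther back than shut.
Start: joints at [1.103, 0.332, -0.065, 1.46, 0.022, 1.35, -0.088], TCP at [0.269, -0.564, 0.248] pointing down, gripper open.
Joint ranges: [-2.6, 2.6], [-0.5, 2.12], [-1.47, 1.34], [0.16, 2.42], [-1.27, 4.41], [0.06, 2.06], [-2.6, 2.6]. Speed limits (rad/s): [2.22, 2.22, 2.79, 2.79, 3.14, 3.14, 3.14].

INTERFACE

Orientations are given as a unit quaternion [x, y, z, w].
In Python, from workcell import readout, imaging, manip gives the robot as it stands. The module is installed in compiled form; this text tells all that it offers.
- The arm moves only by the shell command python3 -m crank 'ROWS' [OPENING] [FORCE]. ROWS is JSON, a list of rows, each a list of 4 numbers: the shift along the tool's x, y, z as a fraction of full scale, then the turn about the tool's z as a fraction of full scale. In form: [[x, y, z, yaw], ...]. A call has 1 to 5 rows; each row is the pose to reach, as a shift and turn from the pose commanded when the call began, along the tool's axes at that moment; what a row does not reach only later rows make up. Full scale, the value 1, is 400 mm for a shift and 60 degrees for a turn. A row lasts 1/12 s, in which the tool goes at most 41.7 mm and 7.16 degrees, less where a joint would pass 70% of its speed; a pose out of reach is approached as far as the arm can. A call with a number of a shift or a turn outside -1 to 1 is refused whole. A call with a gripper value outside its range is refused whole. OPENING is the gripper command: -1 is shut, 1 is fully open, values between are in proportion, set as the call begins (- or left out, the last holds). The fingers move at their own pace and stop on an object; FORCE is the grip in N (left out, the last holds). Time passes only in rows, so rows that repeat a pose let the fingers close. It gives the time, the measured TCP pose, the force, the opening and the grip force at its end, in the units of the state.
- readout.get_obs(): the state, without advancing time (a new reading comes with each control period).
- imaging.camera(name): name is "scene" or "top"; returns a dict with "color" (420x560x3 uint8, red, green, blue), "fx", "fy", "cx", "cy" (pixels), "rvec" (rotation vector, rad) and "tvec" (3), from world to camera coordinates, as OpenCV has them. Camera axes: x right, y down, z forward; pixel columns grow to the right and rows downward; lengths in m; the calibration is good to about 2 mm. A picture is of the moment at which its call begins. There is no depth.
- manip.hand_in(): hands the job in; it is judged then, once.
The state is a dict: "clock": time; "joint_pos": joint angles; "joint_velocities": joint speeds; "tau": joint torques, N m; "position": TCP position; "ee_rot": TCP orientation; "ft_force": force on the tool from outside, world axes, zero at the start; "torque": the same for the moment, N m; "grip_width": opening from 0.0 (shut) to 1.0 (fully open); "grasp_force": force on a finger pad.
Only numpy, scipy, OpenCV 4.12 (cv2) and the standard library are available. Lean on these libraries where they do the work, as an engineer would, in place of code of your own. Each camera call takes 0.05 s, during which the arm holds its last target. There are 200 camera calls.

TASK

Stand the pot with the orange cap on the rack in line with the other two at the back, close beside the green-capped one, so that the rack carries its full load. Then lay the yellow spirit level lengthwise on the front part of the rack's board, let go and let the bubble settle, and turn the wing screw at the left end until the bubble sits centred between the two black rings. Finally press the level firmly down on the board with the bubble still centred, and finish while pressing: do not let go.

Things in the scene. Friction and masses are not known exactly. Their poses are not given: they have to be found in the camera images.
- board: White shelf board, 170 mm (x) by 340 mm (y), top at z = 72 mm. Origin: on the table under its middle; x to the board's back (away from the robot), y to its left end with the screw, z up. 10 mm high lip at the back edge, its face at x = 81 mm. It pivots on two rigid feet at its right end (y = -150 mm) and rests on the screw at its left; at the start the left end is too low, by 3 to 6 mrad.
- knob_grip (a point): Middle of the black wing head of the screw, 116 to 118 mm above the table, on the screw's upright axis, 220 mm left of the board's middle. The wing is 50 mm long (x), 13 mm thick (y), 24 mm high (12 mm above and below); under it a round collar, 25 mm wide. Clockwise from above raises the board's left end, 4.3 mrad per rad; the other way lowers it. Turns lightly and stays; room for 4.5 rad.
- level: Yellow pocket spirit level with black end caps, 180 mm long (its x), 26 mm wide (y), 40 mm high (z), 0.32 kg, lying free on the table at the right. Origin: centre of its underside. The top is flat and solid for 48 mm at each end, from 42 to 90 mm either side of its middle; between lies the vial, its top 1 mm lower.
- bubble (a joint): Where the bubble stands in the level's vial, in m along the level's x from the middle of the vial (0 = centred between the black rings). It drifts to the higher end: 2.5 mm for each mrad of the level's slope, and takes about 1.5 s to settle. The bubble is pale, 23 mm long, in a yellow-green vial; the rings leave it 2.5 mm of play at each side.
- pot_stray: White round screw-top pot with an orange cap and orange band, 54 mm in diameter, 62 mm high (the cap, 53 mm wide, from 47 mm up), 0.18 kg, standing on the table at the right. Origin: centre of its underside.
- pot_b: The same pot with a green cap, standing on the rack in the back row: left neighbour of the blue one. Origin: centre of its underside.
- pot_a: The same pot with a blue cap, standing on the rack at the right end of the back row. Origin: centre of its underside.
Not all that is in view belongs to the job. There is more than one size of the pot_stray; the job needs the smaller.

How it is judged:
On the way, in this order (a step that is already met when the one before it is completed fails the run):
1. the orange-capped pot stands released on the rack in line with the other two, beside the green-capped one (x of pot_stray in the frame of board between 0.024 and 0.06 m and z of pot_stray in the frame of board between 0.068 and 0.077 m and angle between pot_stray's own z axis and vertical below 0.06 rad and horizontal distance between pot_stray and pot_b below 0.08 m and contact force between the fingers and pot_stray below 0.1 N), for 0.2 s.
2. the level lies released lengthwise on the front part of the board and its bubble has gone off centre to the high side (z of level in the frame of board between 0.069 and 0.075 m and x of level in the frame of board between -0.072 and 0.012 m and angle between the x axis of level and the y axis of board, either way round below 0.14 rad and contact force between the fingers and level below 0.1 N and (value of joint bubble above 0.005 m or value of joint bubble below -0.005 m)), for 0.2 s.
3. the screw is turned until the bubble stands centred, the level lying untouched on the board (value of joint bubble between -0.0025 and 0.0025 m and z of level in the frame of board between 0.069 and 0.075 m and contact force between the fingers and level below 0.1 N), for 0.4 s.
At the end, for the whole second after the job is handed in: The fingers press the level on the board (over 3 N; over 6 N level on board); it lies at rest, flat, lengthwise (8 degrees), on the front part, bubble within 3 mm of the middle; the three pots stand upright in one line at the back (within 18 mm), gaps under 26 mm (contact force between the fingers and level above 3 N and contact force between level and board above 6 N and value of joint bubble between -0.003 and 0.003 m and z of level in the frame of board between 0.069 and 0.075 m and x of level in the frame of board between -0.072 and 0.012 m and angle between the x axis of level and the y axis of board, either way round below 0.14 rad and linear speed of level below 0.01 m/s and x of pot_stray in the frame of board between 0.024 and 0.06 m and z of pot_stray in the frame of board between 0.068 and 0.077 m and x of pot_b in the frame of board between 0.024 and 0.06 m and x of pot_a in the frame of board between 0.024 and 0.06 m and angle between each of pot_stray, pot_b, pot_a's own z axis and vertical below 0.06 rad and horizontal distance between pot_stray and pot_b below 0.08 m and horizontal distance between pot_b and pot_a below 0.08 m); the arm keeps its last pose, push and grip.
It fails at once if a pot on the rack is knocked over (angle between any of pot_a, pot_b's own z axis and vertical above 0.5 rad).
It also fails if it takes over 72 s, if anything falls off the work surface, if the arm or the gripper's body presses on something with over 40 N, if the wrist force passes 120 N, or if a joint passes its speed limit or range.

## Working session

There is one attempt and no reset: what is moved stays moved. The work goes in short steps, Python scripts to look and compute and a shell command to move; the robot and the scene stay as the last step left them, time stands still between calls to the robot, and variables do not carry over. Pictures are saved under pics/ and viewed, at most 10 in all, crops included, and the job is handed in when it is done.

```bash
mkdir -p pics
cat > h.py <<'E'
import numpy as np, cv2
from workcell import readout, imaging
def snap(n):
    c=imaging.camera(n); return c
def save(c,name,box=None,s=1):
    im=c["color"][:,:,::-1]
    if box: x0,y0,x1,y1=box; im=im[y0:y1,x0:x1]
    cv2.imwrite("pics/"+name,cv2.resize(np.ascontiguousarray(im),None,fx=s,fy=s,interpolation=cv2.INTER_CUBIC))
def RT(c): return cv2.Rodrigues(np.array(c["rvec"],float))[0],np.array(c["tvec"],float).ravel()
def ray(c,u,v,z):
    R,t=RT(c); d=R.T@np.array([(u-c["cx"])/c["fx"],(v-c["cy"])/c["fy"],1]); o=-R.T@t
    return o+d*(z-o[2])/d[2]
def proj(c,p):
    R,t=RT(c); q=R@np.array(p,float)+t; return np.array([c["fx"]*q[0]/q[2]+c["cx"],c["fy"]*q[1]/q[2]+c["cy"]])
E
python3 - <<'E'
from h import *
for n in("scene","top"):
    c=snap(n); save(c,n+"0.png",s=1.42); R,t=RT(c); print(n,-R.T@t,c["fx"],R[2])
print(readout.get_obs())
E
```

```text
scene [1.20108424 0.62115309 0.98002638] 451.1211348902579 [-0.59237084 -0.45598568 -0.66420919]
top [ 0.26145368 -0.03717162  1.57134411] 518.4864996639545 [ 0.10098167  0.03290235 -0.99434407]
{'clock': 0.1, 'joint_pos': array([ 1.10340999,  0.33278682, -0.06471292,  1.4608608 ,  0.02158116,
        1.34991602, -0.08848221]), 'joint_velocities': array([ 0.000557  ,  0.00013023, -0.00255502, -0.002112  ,  0.00153619,
       -0.00192895, -0.00025051]), 'tau': array([ 7.94191546e-04, -6.26747990e+01,  4.88874048e-02, -3.92427671e+01,
        1.62300153e-02,  7.02697813e-03, -3.14937631e-05]), 'position': array([ 0.26878698, -0.56389377,  0.24760751]), 'ee_rot': array([ 9.75367216e-01,  2.20586460e-01, -1.58522044e-04, -6.18216236e-04]), 'ft_force': array([0.57343753, 0.65731767, 0.23402909]), 'torque': array([-0.00238126, -0.05428323, -0.01185711]), 'grasp_force': 0.0, 'grip_width': 1.0040989653387777}
```

View pics/scene0.png

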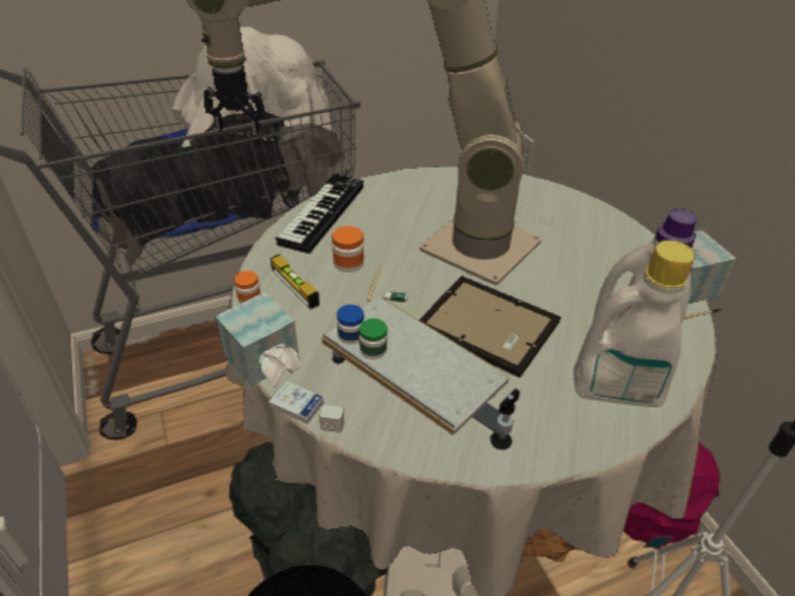

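View pics/top0.png

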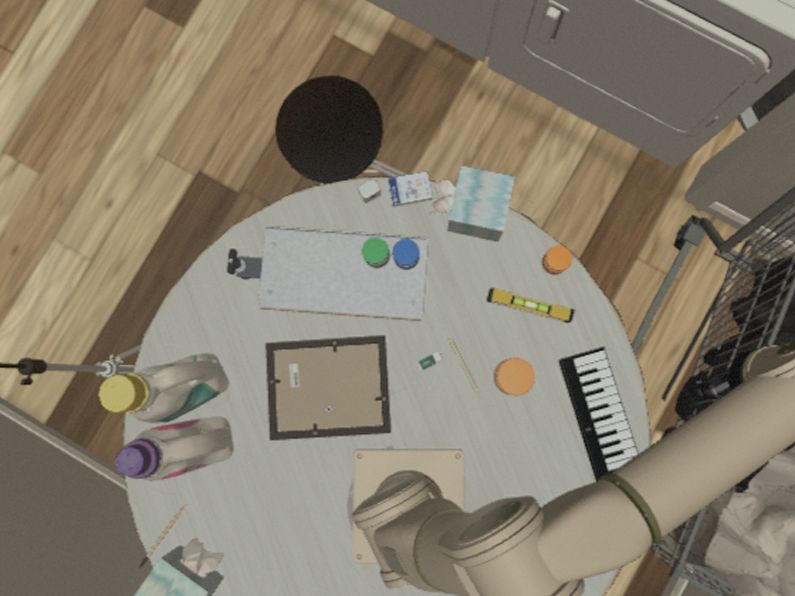

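Candidates for the orange pot are the small one, top view (557,260) / scene (246,285), and a large one, top view (515,377) / scene (348,247). The job needs the small one. The level is at top (531,305), the screw at about (237,263), and the pots at green (376,251) and blue (406,253). I'll check these in a crop.

Run:
```python
from h import *
c=snap("top"); save(c,"top1.png",(155,145,420,235),3)
```

```text
(no output)
```

View pics/top1.png

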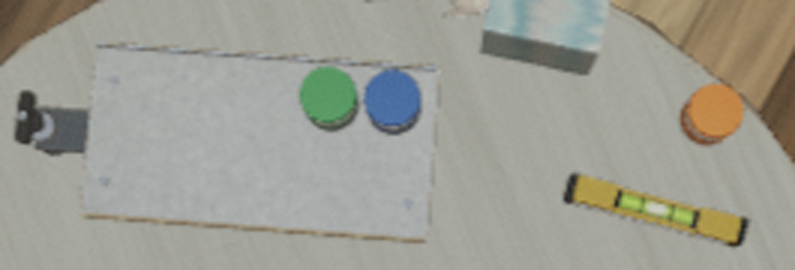

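Run:
```python
from h import *
c=snap("top")
f=lambda x,y,z: ray(c,155+x/3,145+y/3,z)
P=dict(green=(329,95,.134),blue=(392,97,.134),orange=(714,109,.062),levL=(573,187,.04),levR=(741,229,.04),BL=(98,46,.082),BR=(437,67,.082),FR=(426,239,.072),FL=(85,214,.072),knob=(27,118,.128),knobend1=(27,94,.129),knobend2=(24,140,.129))
Q={k:f(*v) for k,v in P.items()}
for k,v in Q.items(): print(k,v.round(4),np.hypot(v[0],v[1]).round(3))
d=Q['BL']-Q['BR'];print('board yaxis ang',np.degrees(np.arctan2(d[1],d[0])),np.linalg.norm(d[:2]))
d=Q['FL']-Q['FR'];print('board yaxis ang',np.degrees(np.arctan2(d[1],d[0])),np.linalg.norm(d[:2]))
d=Q['levL']-Q['levR'];print('lev ang',np.degrees(np.arctan2(d[1],d[0])),np.linalg.norm(d[:2]))
from scipy.spatial.transform import Rotation as Ro
print(Ro.from_quat(readout.get_obs()['ee_rot']).as_matrix().round(3))
c=snap("scene")
for k in('green','orange','levL','levR','knob','FL','FR','BR'): print(k,proj(c,Q[k])*1.42)
```

```text
green [0.5123 0.0592 0.134 ] 0.516
blue [5.10e-01 2.00e-04 1.34e-01] 0.51
orange [ 0.5084 -0.312   0.062 ] 0.596
levL [ 0.435  -0.1759  0.04  ] 0.469
levR [ 0.3927 -0.3396  0.04  ] 0.519
BL [0.5716 0.2894 0.082 ] 0.641
BR [ 0.5482 -0.0422  0.082 ] 0.55
FR [ 0.3816 -0.0308  0.072 ] 0.383
FL [0.4074 0.3015 0.072 ] 0.507
knob [0.4934 0.3457 0.128 ] 0.602
knobend1 [0.5162 0.346  0.129 ] 0.621
knobend2 [0.4723 0.3479 0.129 ] 0.587
board yaxis ang 85.9575359792277 0.3324243060544826
board yaxis ang 85.56135493202595 0.3332699548951815
lev ang 75.50427351200283 0.16903979403289765
[[ 0.903  0.43  -0.   ]
 [ 0.43  -0.903  0.001]
 [-0.    -0.001 -1.   ]]
green [372.69384315 324.96589848]
orange [245.80210061 276.81410325]
levL [313.07328065 291.96809819]
levR [274.93255237 255.50189263]
knob [508.34498692 392.19575873]
FL [506.72710665 373.13515193]
FR [378.35159499 295.22218012]
BR [322.2951213 331.8008791]
```

```bash
cat >> h.py <<'E'
from scipy.spatial.transform import Rotation as Ro
def plan(*W,start=None):
    """waypoints (x,y,z,ang of tool y in deg, None=keep); prints row in each call's own tool axes"""
    o=readout.get_obs(); p=np.array(o['position']); R=Ro.from_quat(o['ee_rot'])
    if start is not None: p=np.array(start[:3]); 
    for w in W:
        M=R.as_matrix(); a=np.degrees(np.arctan2(M[1,1],M[0,1]))
        d=M.T@(np.array(w[:3])-p); t=0 if w[3] is None else -((w[3]-a+180)%360-180)
        print((d/.4).round(4).tolist()+[round(t/60,4)],'| mm',round(1000*np.linalg.norm(d)),'deg',round(t,1),'ang',round(a,1))
        R=R*Ro.from_euler('z',t,degrees=True); p=np.array(w[:3])
def st():
    o=readout.get_obs(); M=Ro.from_quat(o['ee_rot']).as_matrix()
    print(o['clock'],o['position'].round(4),'ang',np.degrees(np.arctan2(M[1,1],M[0,1])).round(2),'tilt',M[:2,2].round(4),'F',o['ft_force'].round(2),'w',round(o['grip_width'],3),'g',round(o['grasp_force'],1),'q',o['joint_pos'].round(2))
E
python3 -c "
from h import *
plan((.40,-.44,.22,-50),(.508,-.312,.14,-35),(.508,-.312,.046,-35))"
```

```text
[0.4294, -0.1388, 0.07, np.float64(-0.2419)] | mm 183 deg -14.5 ang -64.5
[0.4125, -0.0715, 0.2001, np.float64(-0.25)] | mm 186 deg -15.0 ang -50.0
[-0.0001, 0.0001, 0.235, np.float64(0.0)] | mm 94 deg 0.0 ang -35.0
```

```bash
python3 -m crank '[[0.43,-0.139,0.07,-0.242],[0.43,-0.139,0.07,-0.242],[0.43,-0.139,0.07,-0.242],[0.43,-0.139,0.07,-0.242],[0.43,-0.139,0.07,-0.242]]' 1
python3 -m crank '[[0.412,-0.0715,0.2,-0.25],[0.412,-0.0715,0.2,-0.25],[0.412,-0.0715,0.2,-0.25],[0.412,-0.0715,0.2,-0.25],[0.412,-0.0715,0.2,-0.25]]'
python3 -c "
from h import *
st()
c=snap('scene');save(c,'s2.png',(130,110,280,220),5)
plan((.508,-.312,.046,-35))"
```

```text
clock: 0.67
position: [0.405, -0.4344, 0.2195]
ee_rot: [0.938, 0.345, 0.001, -0.001]
ft_force: [0.0, 1.1, -1.5]
grip_width: 1.004
grasp_force: 0.0
clock: 1.08
position: [0.5105, -0.3064, 0.138]
ee_rot: [0.886, 0.464, 0.0, -0.002]
ft_force: [1.3, 0.4, -0.3]
grip_width: 1.0
grasp_force: 0.0
1.0833 [ 0.5105 -0.3064  0.138 ] ang -34.68 tilt [-0.0008  0.0034] F [ 1.28  0.43 -0.26] w 1.0 g 0.0 q [ 0.72  0.37 -0.32  1.66  0.12  1.13 -0.23]
[-0.021, 0.0046, 0.2279, np.float64(0.0078)] | mm 92 deg 0.5 ang -34.5
```

View pics/s2.png

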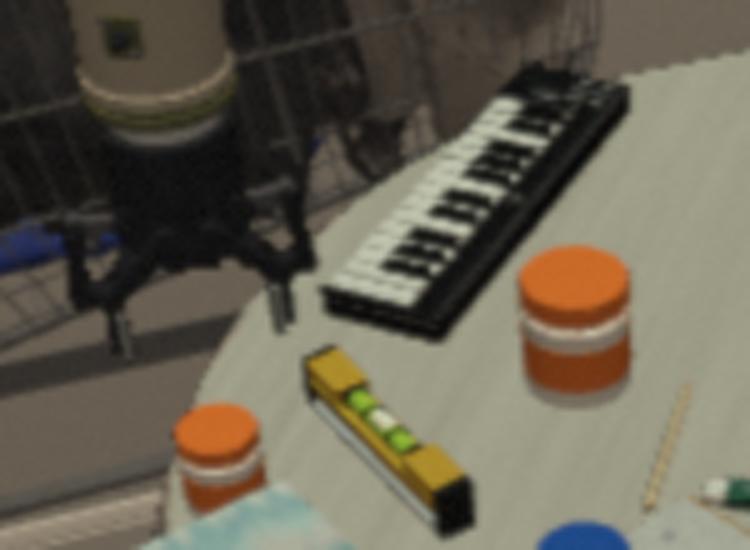

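The small orange pot (crop 217,430) is clearly the smaller of the two, and the open gripper is above it (fingers at 120,345 and 283,320). I'll descend and grip.

```bash
python3 -m crank '[[0,0,0.06,0],[0,0,0.12,0],[0,0,0.18,0],[0,0,0.235,0],[0,0,0.235,0]]'
python3 -m crank '[[0,0,0,0],[0,0,0,0],[0,0,0,0],[0,0,0,0],[0,0,0,0]]' -1 35
python3 -m crank '[[0,0,0,0],[0,0,0,0],[0,0,0,0]]'
python3 -c "
from h import *
st()
plan((.508,-.312,.20,-35),(.50,-.15,.20,-20),(.517,.0,.20,-4.2),(.517,.125,.20,-4.2),(.517,.125,.121,-4.2))"
```

```text
clock: 1.55
position: [0.5054, -0.3112, 0.042]
ee_rot: [0.887, 0.462, -0.002, -0.003]
ft_force: [-1.2, 0.7, 0.9]
grip_width: 1.0
grasp_force: 0.0
clock: 1.97
position: [0.5093, -0.3129, 0.0485]
ee_rot: [0.887, 0.462, 0.001, 0.001]
ft_force: [-1.5, -0.4, 7.1]
grip_width: 0.609
grasp_force: 37.0
clock: 2.22
position: [0.5093, -0.3129, 0.0485]
ee_rot: [0.887, 0.462, 0.001, 0.002]
ft_force: [-0.8, 0.5, 6.9]
grip_width: 0.616
grasp_force: 37.0
2.2167 [ 0.5093 -0.3129  0.0485] ang -35.0 tilt [ 0.0028 -0.002 ] F [-0.8   0.51  6.91] w 0.616 g 37.0 q [ 0.71  0.48 -0.3   1.73  0.16  0.96 -0.26]
[0.0, -0.0026, -0.3786, np.float64(-0.0001)] | mm 151 deg -0.0 ang -35.0
[0.3203, -0.2487, -0.0008, np.float64(-0.25)] | mm 162 deg -15.0 ang -35.0
[0.3669, -0.0883, -0.0006, np.float64(-0.2633)] | mm 151 deg -15.8 ang -20.0
[0.3117, -0.0229, -0.0006, np.float64(0.0)] | mm 125 deg 0.0 ang -4.2
[0.0003, -0.0006, 0.1975, np.float64(-0.0)] | mm 79 deg -0.0 ang -4.2
```

```bash
python3 -m crank '[[0,0,-0.1,0],[0,0,-0.2,0],[0,0,-0.3,0],[0,0,-0.4,0],[0,0,-0.43,0]]'
python3 -c "
from h import *
st()
plan((.508,-.312,.22,-35),(.45,-.15,.22,-20),(.48,.03,.22,-4.2),(.517,.125,.22,-4.2),(.517,.125,.13,-4.2))"
```

```text
clock: 2.63
position: [0.5103, -0.3131, 0.2262]
ee_rot: [0.887, 0.462, 0.003, 0.004]
ft_force: [0.0, -0.5, -1.5]
grip_width: 0.611
grasp_force: 38.5
2.6333 [ 0.5103 -0.3131  0.2262] ang -34.99 tilt [ 0.0085 -0.0052] F [ 0.01 -0.5  -1.5 ] w 0.611 g 38.5 q [ 0.73  0.3  -0.32  1.56  0.1   1.29 -0.21]
[-0.0011, -0.0063, 0.0154, np.float64(0.0002)] | mm 7 deg 0.0 ang -35.0
[0.2486, -0.3511, -0.0033, np.float64(-0.25)] | mm 172 deg -15.0 ang -35.0
[0.4485, -0.0834, -0.0017, np.float64(-0.2633)] | mm 182 deg -15.8 ang -20.0
[0.2436, 0.0749, -0.0004, np.float64(0.0)] | mm 102 deg 0.0 ang -4.2
[0.001, -0.002, 0.225, np.float64(-0.0)] | mm 90 deg -0.0 ang -4.2
```

```bash
python3 -m crank '[[0.0625,-0.088,0,-0.06],[0.125,-0.176,0,-0.125],[0.187,-0.263,0,-0.187],[0.2486,-0.351,0,-0.25],[0.2486,-0.351,0,-0.25]]'
python3 -m crank '[[0.1,-0.02,0,-0.06],[0.2,-0.04,0,-0.125],[0.3,-0.06,0,-0.187],[0.4,-0.078,0,-0.25],[0.4485,-0.0834,0,-0.2633]]'
python3 -m crank '[[0.08,0.025,0,0],[0.16,0.05,0,0],[0.2436,0.0749,0,0],[0.2436,0.0749,0,0],[0.2436,0.0749,0,0]]'
python3 -c "
from h import *
st()
c=snap('top');save(c,'t3.png',(155,125,355,235),4)
plan((.517,.125,.14,-4.2))"
```

```text
clock: 3.05
position: [0.4488, -0.1435, 0.2189]
ee_rot: [0.816, 0.578, 0.0, -0.0]
ft_force: [1.0, 0.3, -1.3]
grip_width: 0.611
grasp_force: 38.4
clock: 3.47
position: [0.4801, 0.0353, 0.2193]
ee_rot: [0.729, 0.684, 0.001, 0.0]
ft_force: [-0.5, 0.3, -1.7]
grip_width: 0.613
grasp_force: 38.4
clock: 3.88
position: [0.517, 0.1271, 0.2184]
ee_rot: [0.731, 0.682, 0.0, -0.0]
ft_force: [0.3, -1.2, -2.3]
grip_width: 0.609
grasp_force: 38.5
3.8833 [0.517  0.1271 0.2184] ang -3.98 tilt [0.     0.0009] F [ 0.28 -1.21 -2.27] w 0.609 g 38.5 q [ 0.3   0.22 -0.71  1.72  0.15  1.26 -0.51]
[-0.0005, -0.0001, 0.1958, np.float64(0.0013)] | mm 78 deg 0.1 ang -4.1
```

View pics/t3.png

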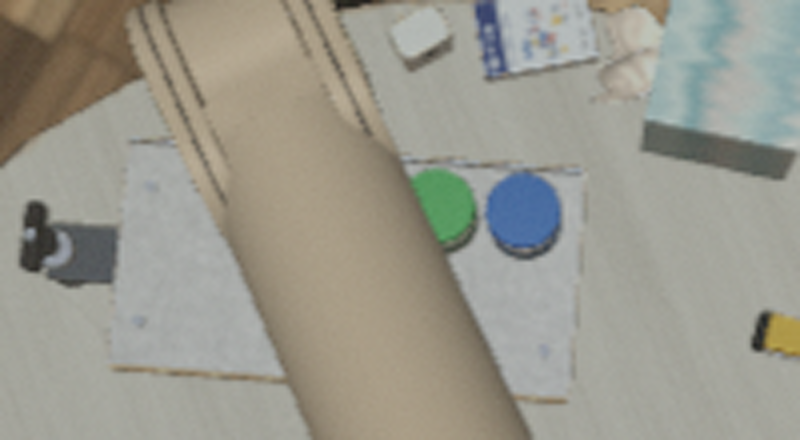

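The arm hides the hand from above. The green (440,205) and blue (525,210) pots are undisturbed. I'll lower the pot.

```bash
python3 -m crank '[[0,0,0.06,0],[0,0,0.12,0],[0,0,0.18,0],[0,0,0.22,0],[0,0,0.22,0]]'
python3 -m crank '[[0,0,0.008,0],[0,0,0.015,0],[0,0,0.02,0],[0,0,0.024,0],[0,0,0.024,0]]'
python3 -c "
from h import *
st()
c=snap('scene');save(c,'s4.png',(200,180,400,320),4)"
```

```text
clock: 4.35
position: [0.5153, 0.1224, 0.1273]
ee_rot: [0.733, 0.68, -0.002, -0.001]
ft_force: [-0.3, -0.4, -2.0]
grip_width: 0.613
grasp_force: 38.4
clock: 4.77
position: [0.5174, 0.1247, 0.1211]
ee_rot: [0.733, 0.681, 0.0, 0.0]
ft_force: [-0.7, -0.4, -2.0]
grip_width: 0.613
grasp_force: 38.4
4.7667 [0.5174 0.1247 0.1211] ang -4.21 tilt [ 0.0007 -0.0001] F [-0.73 -0.43 -2.05] w 0.613 g 38.4 q [ 0.27  0.32 -0.69  1.83  0.23  1.08 -0.57]
```

View pics/s4.png

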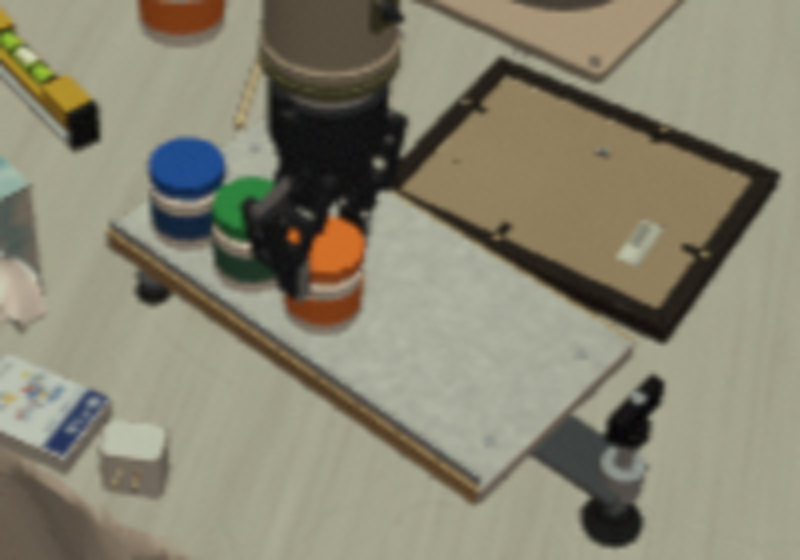

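The orange pot (325,270) is in the row beside the green one (250,235) and just above the board. I'll touch down, release and lift.

```bash
python3 -m crank '[[0,0,0.003,0],[0,0,0.003,0],[0,0,0.003,0]]'
python3 -m crank '[[0,0,0.003,0],[0,0,0.003,0],[0,0,0.003,0]]'
```

```text
clock: 5.07
position: [0.5175, 0.125, 0.12]
ee_rot: [0.732, 0.681, 0.0, 0.0]
ft_force: [0.1, -0.3, 3.2]
grip_width: 0.608
grasp_force: 38.8
clock: 5.32
position: [0.5177, 0.125, 0.1198]
ee_rot: [0.733, 0.681, 0.0, 0.001]
ft_force: [-4.7, -0.9, 15.3]
grip_width: 0.613
grasp_force: 40.0
```

```bash
python3 -m crank '[[0,0,-0.002,0],[0,0,-0.002,0],[0,0,-0.002,0],[0,0,-0.002,0],[0,0,-0.002,0]]' 1
python3 -m crank '[[0,0,-0.05,0],[0,0,-0.12,0],[0,0,-0.2,0],[0,0,-0.28,0],[0,0,-0.28,0]]'
python3 -c "
from h import *
st()
plan((.44,-.02,.23,-12),(.415,-.19,.2,-30),(.415,-.2577,.12,-14.5))"
```

```text
clock: 5.73
position: [0.5171, 0.1248, 0.1189]
ee_rot: [0.733, 0.681, -0.0, -0.0]
ft_force: [-0.8, 0.9, 1.3]
grip_width: 1.002
grasp_force: 0.0
clock: 6.15
position: [0.5194, 0.1259, 0.2371]
ee_rot: [0.732, 0.681, 0.003, 0.002]
ft_force: [1.2, 0.4, 0.9]
grip_width: 1.001
grasp_force: 0.0
6.15 [0.5194 0.1259 0.2371] ang -4.19 tilt [0.0082 0.0013] F [1.21 0.36 0.95] w 1.001 g 0.0 q [ 0.31  0.2  -0.71  1.69  0.14  1.29 -0.5 ]
[-0.3783, -0.1716, 0.0157, np.float64(0.1302)] | mm 166 deg 7.8 ang -4.2
[-0.4289, 0.0266, 0.0739, np.float64(0.3)] | mm 174 deg 18.0 ang -12.0
[-0.1476, 0.0833, 0.1998, np.float64(-0.2583)] | mm 105 deg -15.5 ang -30.0
```

```bash
python3 -m crank '[[-0.09,-0.04,0,0.03],[-0.18,-0.08,0,0.06],[-0.27,-0.12,0.01,0.09],[-0.36,-0.16,0.01,0.12],[-0.378,-0.172,0.015,0.13]]'
python3 -m crank '[[-0.09,0.005,0.015,0.01],[-0.18,0.01,0.03,0.02],[-0.27,0.015,0.05,0.03],[-0.36,0.02,0.07,0.04],[-0.43,0.0266,0.074,0.04]]'
python3 -c "
from h import *
st()
plan((.414,-.2577,.10,-14.5),(.414,-.2577,.027,-14.5))"
```

```text
clock: 6.57
position: [0.4351, -0.0265, 0.2248]
ee_rot: [0.78, 0.626, -0.001, 0.001]
ft_force: [0.6, -1.2, 0.6]
grip_width: 1.0
grasp_force: 0.0
clock: 6.98
position: [0.4105, -0.194, 0.1942]
ee_rot: [0.791, 0.612, -0.001, -0.0]
ft_force: [-0.8, 0.6, 0.3]
grip_width: 1.0
grasp_force: 0.0
6.9833 [ 0.4105 -0.194   0.1942] ang -14.54 tilt [-0.0015 -0.0002] F [-0.77  0.55  0.29] w 1.0 g 0.0 q [ 0.73  0.02 -0.39  1.94  0.01  1.18  0.08]
[-0.1518, 0.0487, 0.2354, np.float64(-0.0006)] | mm 114 deg -0.0 ang -14.5
[0.0001, 0.0003, 0.1825, np.float64(0.0)] | mm 73 deg 0.0 ang -14.5
```

```bash
python3 -m crank '[[-0.05,0.016,0.08,0],[-0.1,0.032,0.16,0],[-0.152,0.0487,0.235,0],[-0.152,0.0487,0.235,0],[-0.152,0.0487,0.235,0]]'
python3 -c "
from h import *
st()
c=snap('top');save(c,'t5.png',(155,130,420,240),3)
plan((.414,-.2577,.027,-14.5))"
```

```text
clock: 7.4
position: [0.4147, -0.2553, 0.0996]
ee_rot: [0.791, 0.612, -0.001, -0.002]
ft_force: [0.1, 0.8, 0.4]
grip_width: 0.996
grasp_force: 0.0
7.4 [ 0.4147 -0.2553  0.0996] ang -14.5 tilt [-0.0031  0.0024] F [0.06 0.77 0.4 ] w 0.996 g 0.0 q [ 0.77  0.2  -0.34  1.97  0.08  0.99  0.14]
[-0.0084, -0.0024, 0.1854, np.float64(0.0014)] | mm 74 deg 0.1 ang -14.4
```

View pics/t5.png

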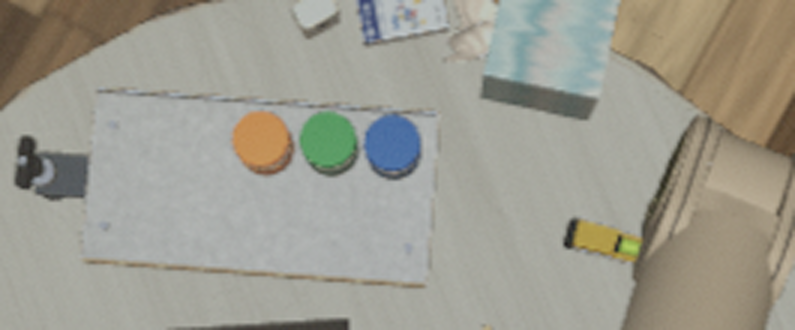

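The pots stand in line: orange (262,140), green (329,140), blue (392,143). The level is untouched. I'll grip it.

```bash
python3 -m crank '[[0,0,0.05,0],[0,0,0.1,0],[0,0,0.15,0],[0,0,0.183,0],[0,0,0.183,0]]'
python3 -m crank '[[0,0,0,0],[0,0,0,0],[0,0,0,0],[0,0,0,0],[0,0,0,0]]' -1 30
python3 -m crank '[[0,0,0,0],[0,0,0,0],[0,0,0,0],[0,0,0,0],[0,0,0,0]]'
python3 -c "
from h import *
st()
plan((.415,-.2577,.19,-14.5),(.38,-.1,.19,-14.5),(.39,.05,.19,-4.2),(.429,.133,.19,-4.2),(.429,.133,.105,-4.2))"
```

```text
clock: 7.87
position: [0.4156, -0.2538, 0.0275]
ee_rot: [0.79, 0.614, -0.0, -0.001]
ft_force: [-0.4, 0.6, 0.3]
grip_width: 0.999
grasp_force: 0.0
clock: 8.28
position: [0.4164, -0.2554, 0.0292]
ee_rot: [0.79, 0.613, 0.0, 0.001]
ft_force: [8.3, -2.4, 11.1]
grip_width: 0.292
grasp_force: 13.2
clock: 8.7
position: [0.4165, -0.2555, 0.0292]
ee_rot: [0.79, 0.613, 0.0, 0.001]
ft_force: [-1.4, 1.1, 7.7]
grip_width: 0.297
grasp_force: 30.1
8.7 [ 0.4165 -0.2555  0.0292] ang -14.42 tilt [ 0.0013 -0.0008] F [-1.4   1.11  7.67] w 0.297 g 30.1 q [ 0.75  0.31 -0.32  2.02  0.13  0.84  0.1 ]
[-0.0065, -0.0017, -0.4019, np.float64(0.0014)] | mm 161 deg 0.1 ang -14.4
[0.3598, -0.1834, -0.0004, np.float64(-0.0)] | mm 162 deg -0.0 ang -14.5
[0.3693, -0.0697, -0.0003, np.float64(-0.1717)] | mm 150 deg -10.3 ang -14.5
[0.2141, 0.082, -0.0, np.float64(0.0)] | mm 92 deg 0.0 ang -4.2
[0.0002, -0.0003, 0.2125, np.float64(-0.0)] | mm 85 deg -0.0 ang -4.2
```

```bash
python3 -m crank '[[0,0,-0.08,0],[0,0,-0.17,0],[0,0,-0.26,0],[0,0,-0.34,0],[0,0,-0.4,0]]'
python3 -c "
from h import *
st()
plan((.415,-.1,.19,-14.5),(.425,.05,.19,-4.2),(.429,.133,.19,-4.2))"
```

```text
clock: 9.12
position: [0.4161, -0.2552, 0.1911]
ee_rot: [0.79, 0.613, 0.0, 0.001]
ft_force: [1.8, -1.2, -3.8]
grip_width: 0.295
grasp_force: 32.0
9.1167 [ 0.4161 -0.2552  0.1911] ang -14.39 tilt [ 0.0017 -0.0011] F [ 1.8  -1.2  -3.85] w 0.295 g 32.0 q [ 0.78  0.09 -0.34  1.88  0.03  1.18  0.18]
[0.3751, -0.0991, 0.0023, np.float64(0.0018)] | mm 155 deg 0.1 ang -14.4
[0.3693, -0.0697, -0.0004, np.float64(-0.1717)] | mm 150 deg -10.3 ang -14.5
[0.2077, -0.0052, -0.0002, np.float64(0.0)] | mm 83 deg 0.0 ang -4.2
```

```bash
python3 -m crank '[[0.09,-0.024,0,0],[0.18,-0.048,0,0],[0.27,-0.072,0,0],[0.375,-0.099,0,0],[0.375,-0.099,0,0]]'
python3 -m crank '[[0.09,-0.017,0,-0.04],[0.18,-0.034,0,-0.08],[0.27,-0.05,0,-0.12],[0.37,-0.07,0,-0.17],[0.37,-0.07,0,-0.17]]'
python3 -m crank '[[0.07,-0.002,0,0],[0.14,-0.004,0,0],[0.208,-0.005,0,0],[0.208,-0.005,0,0],[0.208,-0.005,0,0]]'
python3 -c "
from h import *
st()
plan((.429,.133,.103,-4.2))"
```

```text
clock: 9.53
position: [0.4146, -0.0927, 0.1883]
ee_rot: [0.788, 0.616, 0.0, -0.001]
ft_force: [0.4, 0.7, -2.7]
grip_width: 0.293
grasp_force: 31.9
clock: 9.95
position: [0.4241, 0.058, 0.1887]
ee_rot: [0.728, 0.685, 0.001, -0.0]
ft_force: [-0.3, 1.2, -2.6]
grip_width: 0.294
grasp_force: 31.9
clock: 10.37
position: [0.4281, 0.1347, 0.1881]
ee_rot: [0.731, 0.682, -0.0, -0.0]
ft_force: [0.9, -0.2, -4.1]
grip_width: 0.293
grasp_force: 31.9
10.3667 [0.4281 0.1347 0.1881] ang -4.01 tilt [-0.0007  0.0002] F [ 0.93 -0.22 -4.15] w 0.293 g 31.9 q [ 0.37  0.03 -0.78  1.95  0.03  1.17 -0.49]
[-0.004, 0.0028, 0.2126, np.float64(0.0031)] | mm 85 deg 0.2 ang -4.0
```

```bash
python3 -m crank '[[0,0,0.05,0],[0,0,0.1,0],[0,0,0.15,0],[0,0,0.2,0],[0,0,0.21,0]]'
python3 -m crank '[[0,0,0.004,0],[0,0,0.004,0],[0,0,0.004,0],[0,0,0.004,0]]'
python3 -m crank '[[0,0,0.003,0],[0,0,0.003,0],[0,0,0.003,0],[0,0,0.003,0]]'
```

```text
clock: 10.78
position: [0.4267, 0.1314, 0.1014]
ee_rot: [0.733, 0.68, -0.002, -0.001]
ft_force: [-1.8, -0.7, -3.6]
grip_width: 0.298
grasp_force: 31.9
clock: 11.12
position: [0.4294, 0.1334, 0.1038]
ee_rot: [0.733, 0.681, 0.001, 0.001]
ft_force: [0.2, 0.6, -3.9]
grip_width: 0.296
grasp_force: 31.9
clock: 11.45
position: [0.4287, 0.1334, 0.1016]
ee_rot: [0.733, 0.681, 0.0, 0.0]
ft_force: [-0.1, -0.1, -4.2]
grip_width: 0.293
grasp_force: 31.9
```

```bash
python3 -m crank '[[0,0,0.002,0],[0,0,0.002,0],[0,0,0.002,0],[0,0,0.002,0]]'
python3 -m crank '[[0,0,0.002,0],[0,0,0.002,0],[0,0,0.002,0],[0,0,0.002,0]]'
```

```text
clock: 11.78
position: [0.4287, 0.1335, 0.1008]
ee_rot: [0.733, 0.681, 0.0, 0.0]
ft_force: [0.8, 0.5, -2.5]
grip_width: 0.296
grasp_force: 32.0
clock: 12.12
position: [0.4288, 0.1335, 0.1006]
ee_rot: [0.733, 0.681, 0.0, 0.0]
ft_force: [-4.4, -1.3, 9.7]
grip_width: 0.295
grasp_force: 33.4
```

```bash
python3 -m crank '[[0,0,0,0],[0,0,0,0],[0,0,0,0],[0,0,0,0],[0,0,0,0]]' 0.18
python3 -m crank '[[0,0,-0.04,0],[0,0,-0.1,0],[0,0,-0.18,0],[0,0,-0.25,0],[0,0,-0.25,0]]'
python3 -c "
from h import *
st()
plan((.47,.28,.2,20))
t=snap('top');s=snap('scene')
save(s,'s6.png',(230,170,390,320),4)
for z in(.117,.123,.129): print(ray(t,163.5,184.25,z).round(4),ray(s,359,282,z).round(4))
print(proj(s,(.4931,.3489,.117)),proj(t,(.4931,.3489,.129)))
"
```

```text
clock: 12.53
position: [0.4286, 0.1334, 0.0999]
ee_rot: [0.733, 0.681, -0.0, 0.0]
ft_force: [0.0, 0.4, 0.4]
grip_width: 0.588
grasp_force: 0.0
clock: 12.95
position: [0.4309, 0.1345, 0.2048]
ee_rot: [0.732, 0.681, 0.003, 0.002]
ft_force: [0.9, 0.3, 0.3]
grip_width: 0.589
grasp_force: 0.0
12.95 [0.4309 0.1345 0.2048] ang -4.18 tilt [0.0073 0.0009] F [0.95 0.3  0.33] w 0.589 g 0.0 q [ 0.38  0.02 -0.78  1.93  0.01  1.2  -0.48]
[0.3699, 0.071, 0.0131, np.float64(-0.403)] | mm 151 deg -24.2 ang -4.2
[0.4954 0.3501 0.117 ] [0.499  0.3535 0.117 ]
[0.4944 0.3485 0.123 ] [0.5039 0.3553 0.123 ]
[0.4935 0.3469 0.129 ] [0.5088 0.3572 0.129 ]
[358.5801843 279.6449215] [162.79473338 184.38551652]
```

View pics/s6.png

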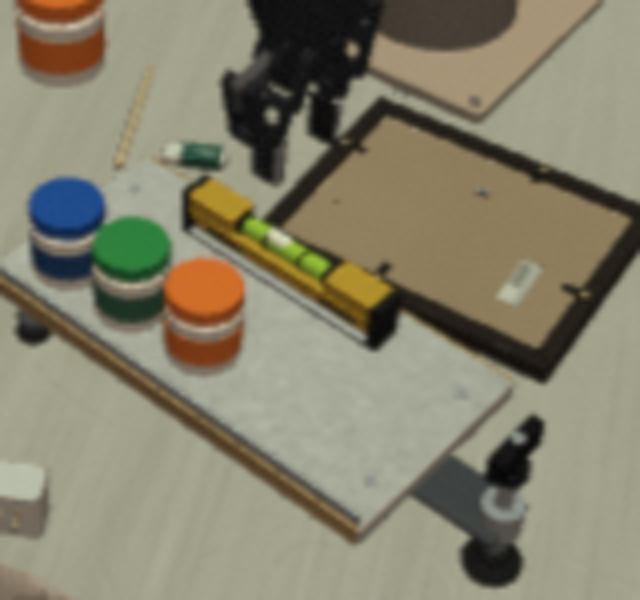

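The level lies flat at the front, with the bubble (280,239) off towards the right end of the vial centre (287,247). The wing is centred at about (515,450). I'll go to it.

```bash
python3 -c "
from h import *
plan((.455,.24,.21,26),(.4938,.3485,.19,56),(.4938,.3485,.17,86.5))
"
```

```text
[0.2704, 0.0449, -0.0235, np.float64(-0.5036)] | mm 110 deg -30.2 ang -4.2
[0.2013, 0.206, 0.0501, np.float64(-0.5)] | mm 117 deg -30.0 ang 26.0
[0.0001, -0.0001, 0.05, np.float64(-0.5083)] | mm 20 deg -30.5 ang 56.0
```

```bash
python3 -m crank '[[0.06,0.01,-0.005,-0.11],[0.12,0.02,-0.01,-0.22],[0.18,0.03,-0.015,-0.33],[0.27,0.045,-0.02,-0.44],[0.27,0.045,-0.0235,-0.5]]'
python3 -m crank '[[0.05,0.05,0.01,-0.11],[0.1,0.1,0.02,-0.22],[0.15,0.15,0.03,-0.33],[0.2,0.2,0.04,-0.44],[0.201,0.206,0.05,-0.5]]'
python3 -m crank '[[0,0,0.01,-0.11],[0,0,0.02,-0.22],[0,0,0.03,-0.33],[0,0,0.04,-0.44],[0,0,0.05,-0.5]]'
python3 -m crank '[[0,0,0,0],[0,0,0,0],[0,0,0,0]]'
python3 -c "
from h import *
st()
plan((.4938,.3485,.126,86.5))
"
```

```text
clock: 13.47
position: [0.4535, 0.2455, 0.2079]
ee_rot: [0.526, 0.85, 0.001, -0.002]
ft_force: [-1.0, 0.5, -0.5]
grip_width: 0.592
grasp_force: 0.0
clock: 13.88
position: [0.4923, 0.3525, 0.1869]
ee_rot: [0.289, 0.957, 0.001, -0.002]
ft_force: [-0.8, 0.3, -0.1]
grip_width: 0.592
grasp_force: 0.0
clock: 14.3
position: [0.4929, 0.3478, 0.1672]
ee_rot: [0.033, 0.999, -0.0, -0.001]
ft_force: [0.1, 0.6, -0.7]
grip_width: 0.589
grasp_force: 0.0
clock: 14.55
position: [0.4933, 0.3481, 0.1687]
ee_rot: [0.038, 0.999, -0.0, -0.0]
ft_force: [-0.3, 0.0, 0.3]
grip_width: 0.59
grasp_force: 0.0
14.55 [0.4933 0.3481 0.1687] ang 85.68 tilt [-0.0009 -0.0003] F [-0.29  0.02  0.33] w 0.59 g 0.0 q [ 0.08  0.55 -1.03  1.58  0.48  1.29  0.47]
[-0.0012, 0.0012, 0.1067, np.float64(-0.0136)] | mm 43 deg -0.8 ang 85.7
```

```bash
cat >> h.py <<'E'
def strip(c,p=(.4288,.1335),a=85.8,z=.111,wmax=.005):
    s=np.arange(-.1,.1005,.002); w=np.linspace(-wmax,wmax,5); a=np.radians(a)
    ax=np.array([np.cos(a),np.sin(a),0]); n=np.array([-ax[1],ax[0],0])
    px=np.array([[proj(c,np.array([*p,z])+ax*i+n*j) for j in w] for i in s],np.float32)
    im=cv2.remap(c["color"],px[...,0],px[...,1],cv2.INTER_CUBIC)
    return s,im.astype(float).mean(1)
E
python3 -c "
from h import *
for n in('scene','top'):
    c=snap(n); s,v=strip(c); print(n)
    print(' '.join(f'{1000*a:.0f}:{b[0]:.0f},{b[1]:.0f},{b[2]:.0f}' for a,b in zip(s,v)))
"
```

```text
scene
-100:161,157,131 -98:163,159,134 -96:162,158,135 -94:151,147,124 -92:122,119,99 -90:84,81,68 -88:63,59,42 -86:80,68,31 -84:121,100,34 -82:157,129,41 -80:173,142,44 -78:175,144,45 -76:175,144,45 -74:175,143,44 -72:176,144,45 -70:177,145,46 -68:177,145,46 -66:177,145,45 -64:177,145,45 -62:177,145,45 -60:176,144,45 -58:175,143,45 -56:175,144,45 -54:175,144,44 -52:176,144,45 -50:177,144,45 -48:176,144,45 -46:167,136,42 -44:137,109,34 -42:91,71,26 -40:60,54,27 -38:69,77,39 -36:99,118,54 -34:126,149,67 -32:143,168,78 -30:141,167,72 -28:129,156,60 -26:121,150,50 -24:121,150,48 -22:121,147,52 -20:127,148,67 -18:141,154,94 -16:157,163,123 -14:171,172,142 -12:181,181,151 -10:182,181,152 -8:179,179,150 -6:183,183,154 -4:183,184,153 -2:174,175,140 0:157,163,114 2:139,154,83 4:124,148,58 6:120,146,50 8:121,148,49 10:118,145,48 12:104,127,43 14:85,103,36 16:84,102,35 18:99,122,40 20:110,137,44 22:116,144,47 24:117,145,46 26:116,144,46 28:116,144,47 30:115,142,46 32:105,130,44 34:88,108,38 36:65,74,29 38:65,60,25 40:106,86,30 42:155,127,41 44:175,144,45 46:177,146,46 48:175,144,44 50:175,143,
[... 1137 characters left out ...]
3,123,105 10:135,125,107 12:137,127,109 14:138,128,109 16:139,129,110 18:141,131,111 20:141,131,112 22:143,132,112 24:144,132,114 26:145,134,115 28:146,136,117 30:148,137,118 32:149,138,118 34:149,139,118 36:151,140,120 38:151,141,121 40:152,141,120 42:153,142,121 44:155,143,122 46:155,144,124 48:156,144,124 50:156,145,124 52:158,147,125 54:158,146,125 56:158,146,125 58:158,147,126 60:160,148,128 62:160,148,128 64:161,149,128 66:162,150,129 68:163,150,129 70:163,151,130 72:163,150,130 74:163,151,130 76:164,152,131 78:165,153,132 80:165,154,132 82:166,153,132 84:166,153,132 86:166,154,132 88:166,154,132 90:166,154,132 92:167,155,134 94:167,155,134 96:168,156,134 98:169,156,135 100:168,156,135
```

```bash
python3 -m crank '[[0,0,0.04,0],[0,0,0.08,0],[0,0,0.107,0],[0,0,0.107,0],[0,0,0.107,0]]'
python3 -m crank '[[0,0,0,0],[0,0,0,0],[0,0,0,0],[0,0,0,0],[0,0,0,0]]' -1 20
python3 -c "
from h import *
st()"
```

```text
clock: 15.07
position: [0.4935, 0.3481, 0.1264]
ee_rot: [0.037, 0.999, -0.0, -0.0]
ft_force: [0.4, 0.0, 0.2]
grip_width: 0.588
grasp_force: 0.0
clock: 15.48
position: [0.4938, 0.352, 0.128]
ee_rot: [0.036, 0.999, 0.004, 0.001]
ft_force: [3.8, 14.0, -5.9]
grip_width: 0.147
grasp_force: 25.6
15.4833 [0.4938 0.352  0.128 ] ang 85.93 tilt [0.0029 0.0074] F [ 3.81 13.96 -5.9 ] w 0.147 g 25.6 q [ 0.06  0.59 -1.    1.62  0.52  1.22  0.45]
```

```bash
python3 -m crank '[[0,0.006,0,0],[0,0.012,0,0],[0,0.012,0,0],[0,0.012,0,0]]'
python3 -c "
from h import *
st()"
```

```text
clock: 15.82
position: [0.4943, 0.3525, 0.1279]
ee_rot: [0.037, 0.999, -0.001, 0.001]
ft_force: [-3.1, -5.1, 10.5]
grip_width: 0.143
grasp_force: 27.6
15.8167 [0.4943 0.3525 0.1279] ang 85.77 tilt [ 0.001  -0.0014] F [-3.08 -5.13 10.48] w 0.143 g 27.6 q [ 0.05  0.59 -1.    1.61  0.52  1.23  0.44]
```

```bash
python3 -m crank '[[0,0,-0.001,0.1],[0,0,-0.002,0.2],[0,0,-0.002,0.3],[0,0,-0.002,0.4],[0,0,-0.002,0.5]]'
python3 -m crank '[[0,0,0,0],[0,0,0,0],[0,0,0,0],[0,0,0,0],[0,0,0,0]]'
python3 -m crank '[[0,0,0,0],[0,0,0,0],[0,0,0,0],[0,0,0,0],[0,0,0,0]]'
python3 -m crank '[[0,0,0,0],[0,0,0,0],[0,0,0,0],[0,0,0,0],[0,0,0,0]]'
python3 -m crank '[[0,0,0,0],[0,0,0,0],[0,0,0,0],[0,0,0,0],[0,0,0,0]]'
cat >> h.py <<'E'
def bub(**k):
    c=snap('scene'); s,v=strip(c,**k)
    print(' '.join(f'{1000*a:.0f}:{b[0]:.0f},{b[1]:.0f},{b[2]:.0f}' for a,b in zip(s,v) if abs(a)<.047))
    B=v[:,2]
    def cross(x,th,lo,hi,up):
        for i in range(len(s)-1):
            if lo<=s[i]<hi and ((x[i]<th<=x[i+1]) if up else (x[i]>th>=x[i+1])): return 1000*(s[i]+(th-x[i])/(x[i+1]-x[i])*.002)
    l,r=cross(B,100,-.03,.03,1),cross(B,100,-.03,.035,0)
    yl,yr=cross(v[:,0],130,-.05,-.035,0),cross(v[:,0],130,.035,.05,1)
    print('bubble edges',l,r,'vial ends',yl,yr,'bubble',(l+r)/2-(yl+yr)/2)
E
python3 -c "
from h import *
st();bub()"
```

```text
clock: 16.23
position: [0.4945, 0.3546, 0.128]
ee_rot: [0.296, 0.955, 0.002, 0.0]
ft_force: [5.2, 10.1, -6.8]
grip_width: 0.144
grasp_force: 25.4
clock: 16.65
position: [0.4946, 0.3546, 0.1281]
ee_rot: [0.294, 0.956, 0.002, 0.0]
ft_force: [3.7, 7.9, -5.2]
grip_width: 0.144
grasp_force: 25.5
clock: 17.07
position: [0.4945, 0.3547, 0.128]
ee_rot: [0.294, 0.956, 0.002, 0.0]
ft_force: [4.4, 8.1, -5.0]
grip_width: 0.146
grasp_force: 25.6
clock: 17.48
position: [0.4945, 0.3546, 0.128]
ee_rot: [0.294, 0.956, 0.002, 0.0]
ft_force: [4.1, 8.2, -4.2]
grip_width: 0.146
grasp_force: 25.6
clock: 17.9
position: [0.4946, 0.3546, 0.128]
ee_rot: [0.294, 0.956, 0.002, 0.0]
ft_force: [4.2, 8.3, -5.9]
grip_width: 0.143
grasp_force: 25.6
17.9 [0.4946 0.3546 0.128 ] ang 55.84 tilt [0.0021 0.0037] F [ 4.16  8.32 -5.88] w 0.143 g 25.6 q [-0.01  0.55 -0.9   1.61  0.45  1.2  -0.03]
-46:166,134,41 -44:132,104,33 -42:84,66,26 -40:59,56,29 -38:71,83,41 -36:102,122,55 -34:128,153,68 -32:143,170,76 -30:141,170,70 -28:131,160,58 -26:123,152,50 -24:121,150,48 -22:117,146,46 -20:107,133,42 -18:92,111,39 -16:90,104,48 -14:121,131,81 -12:162,166,121 -10:181,182,146 -8:184,183,152 -6:185,184,153 -4:184,183,152 -2:181,180,149 0:178,177,148 2:175,176,145 4:164,168,130 6:143,155,98 8:124,142,67 10:105,125,47 12:85,102,37 14:79,95,34 16:94,116,39 18:111,139,45 20:118,147,47 22:118,146,47 24:116,145,46 26:116,145,46 28:119,147,47 30:117,146,47 32:106,133,43 34:82,102,36 36:58,65,27 38:66,57,24 40:111,89,31 42:157,128,41 44:174,142,45 46:174,142,44
bubble edges -13.049019607843066 5.885350318471425 vial ends -43.908713692946016 40.832618025751195 bubble -2.04378681108841
```

```bash
python3 -m crank '[[0,0,0,0.06],[0,0,0,0.12],[0,0,0,0.19],[0,0,0,0.19],[0,0,0,0.19]]'
python3 -m crank '[[0,0,0,0],[0,0,0,0],[0,0,0,0],[0,0,0,0],[0,0,0,0]]'
python3 -m crank '[[0,0,0,0],[0,0,0,0],[0,0,0,0],[0,0,0,0],[0,0,0,0]]' 0.0
python3 -m crank '[[0,0,-0.03,0],[0,0,-0.08,0],[0,0,-0.14,0],[0,0,-0.2,0],[0,0,-0.2,0]]'
python3 -m crank '[[0,0,0,0],[0,0,0,0],[0,0,0,0],[0,0,0,0],[0,0,0,0]]'
python3 -m crank '[[0,0,0,0],[0,0,0,0],[0,0,0,0],[0,0,0,0],[0,0,0,0]]'
python3 -c "
from h import *
st();bub()"
```

```text
clock: 18.37
position: [0.4949, 0.3553, 0.1281]
ee_rot: [0.387, 0.922, 0.003, 0.0]
ft_force: [5.8, 11.4, -8.7]
grip_width: 0.141
grasp_force: 25.1
clock: 18.78
position: [0.4949, 0.3553, 0.128]
ee_rot: [0.387, 0.922, 0.003, 0.0]
ft_force: [6.6, 11.6, -8.9]
grip_width: 0.147
grasp_force: 25.1
clock: 19.2
position: [0.494, 0.3527, 0.1274]
ee_rot: [0.388, 0.922, -0.0, 0.0]
ft_force: [0.5, -0.5, -0.0]
grip_width: 0.499
grasp_force: 0.0
clock: 19.62
position: [0.4951, 0.3546, 0.2131]
ee_rot: [0.387, 0.922, 0.003, 0.002]
ft_force: [-1.0, 0.5, 0.4]
grip_width: 0.496
grasp_force: 0.0
clock: 20.03
position: [0.4938, 0.3526, 0.2066]
ee_rot: [0.387, 0.922, -0.001, -0.0]
ft_force: [-0.0, 0.4, 0.0]
grip_width: 0.5
grasp_force: 0.0
clock: 20.45
position: [0.494, 0.3529, 0.2073]
ee_rot: [0.387, 0.922, -0.0, 0.0]
ft_force: [1.2, 0.2, 0.1]
grip_width: 0.497
grasp_force: 0.0
20.45 [0.494  0.3529 0.2073] ang 44.41 tilt [ 0.     -0.0001] F [1.24 0.25 0.13] w 0.497 g 0.0 q [-0.01  0.46 -0.9   1.53  0.37  1.33 -0.17]
-46:166,133,41 -44:130,102,33 -42:82,65,26 -40:60,59,30 -38:77,90,43 -36:110,131,57 -34:133,159,69 -32:145,172,77 -30:142,171,71 -28:132,162,58 -26:123,153,49 -24:121,151,47 -22:118,147,46 -20:109,135,43 -18:92,114,38 -16:87,106,38 -14:111,129,57 -12:147,162,91 -10:171,178,124 -8:180,182,144 -6:185,185,153 -4:185,185,154 -2:182,182,152 0:180,179,150 2:179,179,150 4:175,176,144 6:165,170,126 8:145,158,96 10:116,133,63 12:89,106,40 14:85,103,35 16:102,127,40 18:119,147,47 20:121,150,48 22:119,148,48 24:118,147,47 26:117,146,47 28:117,146,47 30:114,141,45 32:99,122,41 34:74,90,33 36:53,58,27 38:66,57,27 40:113,92,33 42:158,130,41 44:175,143,45 46:176,144,46
bubble edges -11.454545454545382 7.736842105263246 vial ends -43.991701244813235 40.75000000000012 bubble -0.23800105223451062
```

```bash
python3 -c "
from h import *
plan((.46,.2,.2,66),(.4238,.0657,.19,86),(.4238,.0657,.14,86))"
```

```text
[-0.2136, -0.3281, 0.0182, np.float64(-0.36)] | mm 157 deg -21.6 ang 44.4
[-0.0539, -0.3435, 0.025, np.float64(-0.3333)] | mm 139 deg -20.0 ang 66.0
[0.0, 0.0, 0.125, np.float64(-0.0)] | mm 50 deg -0.0 ang 86.0
```

```bash
python3 -m crank '[[-0.05,-0.08,0,-0.09],[-0.1,-0.16,0.01,-0.18],[-0.16,-0.24,0.018,-0.27],[-0.2136,-0.328,0.018,-0.36],[-0.2136,-0.328,0.018,-0.36]]' -1 30
python3 -m crank '[[-0.0135,-0.086,0,-0.08],[-0.027,-0.172,0,-0.16],[-0.04,-0.258,0.01,-0.25],[-0.054,-0.3435,0.02,-0.333],[-0.054,-0.3435,0.025,-0.333]]'
python3 -m crank '[[0,0,0.03,0],[0,0,0.06,0],[0,0,0.09,0],[0,0,0.1,0],[0,0,0.1,0]]'
python3 -m crank '[[0,0,0,0],[0,0,0,0],[0,0,0,0]]'
python3 -c "
from h import *
st();bub()
plan((.4238,.0657,.13,86))
c=snap('scene');save(c,'s9.png',(230,130,390,270),4)"
```

```text
clock: 20.92
position: [0.4604, 0.1915, 0.199]
ee_rot: [0.209, 0.978, -0.003, -0.0]
ft_force: [0.3, -0.4, -0.0]
grip_width: 0.001
grasp_force: 0.0
clock: 21.33
position: [0.423, 0.0612, 0.1898]
ee_rot: [0.035, 0.999, -0.001, -0.0]
ft_force: [0.2, 0.2, 0.5]
grip_width: -0.003
grasp_force: 0.0
clock: 21.75
position: [0.4233, 0.0658, 0.1495]
ee_rot: [0.035, 0.999, 0.0, -0.001]
ft_force: [-0.1, 0.9, -0.1]
grip_width: 0.001
grasp_force: 0.0
clock: 22.0
position: [0.4243, 0.0658, 0.1507]
ee_rot: [0.035, 0.999, -0.0, 0.001]
ft_force: [0.5, 0.1, -0.7]
grip_width: 0.004
grasp_force: 0.0
22.0 [0.4243 0.0658 0.1507] ang 85.99 tilt [ 0.0011 -0.0002] F [ 0.49  0.14 -0.66] w 0.004 g 0.0 q [ 0.73  0.05 -0.99  2.03  0.04  1.08  1.22]
-46:166,133,41 -44:130,102,34 -42:82,65,26 -40:60,58,29 -38:77,90,42 -36:109,130,57 -34:132,158,69 -32:145,172,76 -30:142,171,70 -28:131,161,58 -26:123,152,50 -24:121,151,48 -22:117,146,46 -20:108,133,43 -18:92,113,38 -16:87,106,37 -14:111,129,55 -12:146,161,90 -10:170,177,124 -8:179,181,144 -6:184,184,153 -4:185,184,153 -2:182,181,152 0:180,179,150 2:180,178,150 4:175,176,144 6:165,170,126 8:145,157,96 10:116,133,63 12:89,107,40 14:85,104,36 16:102,127,41 18:118,146,47 20:120,148,48 22:118,147,47 24:117,146,46 26:117,145,47 28:118,146,46 30:114,141,45 32:99,122,41 34:74,90,34 36:54,58,27 38:66,56,25 40:112,91,30 42:158,129,41 44:174,142,45 46:175,143,45
bubble edges -11.396449704141938 7.712418300653683 vial ends -43.991666666666625 40.78787878787891 bubble -0.24012176235027027
[0.0012, -0.0003, 0.0516, np.float64(-0.0002)] | mm 21 deg -0.0 ang 86.0
```

View pics/s9.png

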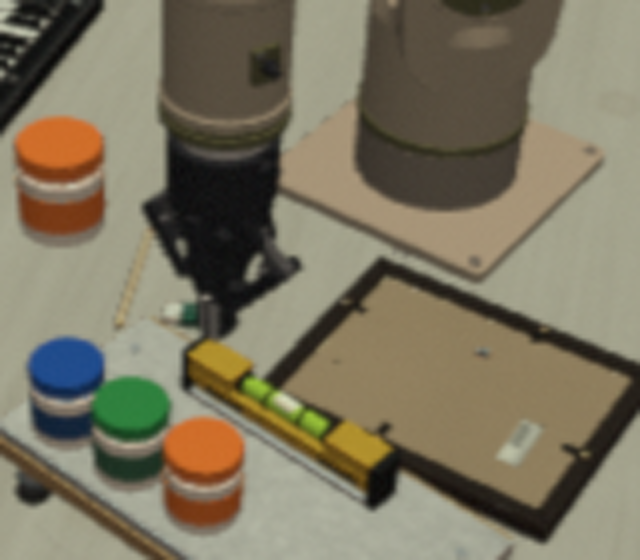

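The bubble is centred (286,403) and the closed fingers (210,330) hover over the level's right pad (220,363). I'll press down slowly.

```bash
python3 -m crank '[[0,0,0.015,0],[0,0,0.03,0],[0,0,0.045,0],[0,0,0.05,0],[0,0,0.05,0]]'
python3 -m crank '[[0,0,0.003,0],[0,0,0.003,0],[0,0,0.003,0],[0,0,0.003,0]]'
python3 -m crank '[[0,0,0.003,0],[0,0,0.003,0],[0,0,0.003,0],[0,0,0.003,0]]'
```

```text
clock: 22.52
position: [0.4235, 0.0658, 0.1295]
ee_rot: [0.035, 0.999, 0.0, -0.001]
ft_force: [0.3, -0.5, 0.9]
grip_width: 0.001
grasp_force: 0.0
clock: 22.85
position: [0.424, 0.0658, 0.129]
ee_rot: [0.035, 0.999, 0.0, 0.0]
ft_force: [-0.4, 1.3, 2.6]
grip_width: -0.003
grasp_force: 1.3
clock: 23.18
position: [0.4244, 0.0658, 0.1289]
ee_rot: [0.035, 0.999, -0.0, 0.0]
ft_force: [-4.9, -0.6, 19.9]
grip_width: -0.002
grasp_force: 9.9
```

```bash
python3 -m crank '[[0,0,-0.0012,0],[0,0,-0.0012,0],[0,0,-0.0012,0],[0,0,-0.0012,0],[0,0,-0.0012,0]]'
python3 -m crank '[[0,0,0,0],[0,0,0,0],[0,0,0,0],[0,0,0,0],[0,0,0,0]]'
python3 -m crank '[[0,0,0,0],[0,0,0,0],[0,0,0,0],[0,0,0,0],[0,0,0,0]]'
python3 -m crank '[[0,0,0,0],[0,0,0,0],[0,0,0,0],[0,0,0,0],[0,0,0,0]]'
python3 -c "
from h import *
st();bub()
c=snap('scene');save(c,'s10.png',(220,170,390,300),4)"|cut -c1-250
```

```text
clock: 23.6
position: [0.4242, 0.0659, 0.1289]
ee_rot: [0.035, 0.999, -0.0, 0.0]
ft_force: [-5.1, -1.0, 12.8]
grip_width: 0.002
grasp_force: 6.6
clock: 24.02
position: [0.4242, 0.0659, 0.1289]
ee_rot: [0.035, 0.999, -0.0, 0.0]
ft_force: [-3.6, -0.3, 13.0]
grip_width: -0.0
grasp_force: 6.6
clock: 24.43
position: [0.4242, 0.0658, 0.1289]
ee_rot: [0.035, 0.999, -0.0, 0.0]
ft_force: [-4.3, -0.6, 12.9]
grip_width: -0.003
grasp_force: 6.6
clock: 24.85
position: [0.4242, 0.0659, 0.1289]
ee_rot: [0.035, 0.999, -0.0, 0.0]
ft_force: [-4.7, -0.6, 12.6]
grip_width: 0.005
grasp_force: 6.6
24.85 [0.4242 0.0659 0.1289] ang 85.99 tilt [ 0.0005 -0.0004] F [-4.66 -0.55 12.64] w 0.005 g 6.6 q [ 0.71  0.09 -0.99  2.05  0.09  1.04  1.18]
-46:166,133,41 -44:131,104,34 -42:83,66,27 -40:62,60,30 -38:79,91,43 -36:110,130,58 -34:133,158,71 -32:145,172,78 -30:142,170,71 -28:129,159,57 -26:121,150,49 -24:120,149,47 -22:117,145,46 -20:107,133,42 -18:91,112,37 -16:85,103,36 -14:103,121,50 -12
bubble edges -10.38926174496637 9.11917098445605 vial ends -43.94166666666662 40.785714285714405 bubble 0.9429308102209468
```

View pics/s10.png

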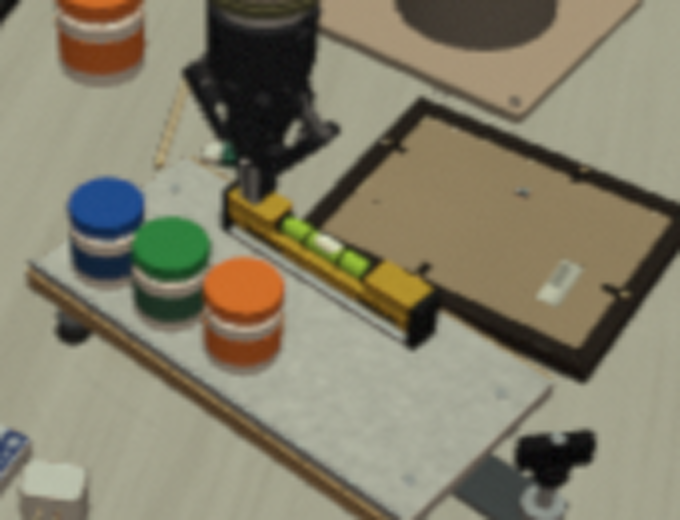

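The pots are upright and in line, and the fingers press the level's right pad (255,190) with about 13 N. The bubble (327,245) is within 1 mm of centre. I'm handing in.

```bash
python3 -c "
from workcell import manip
print(manip.hand_in())"
```

```text
the job is handed in; nothing more can be done
None
```

The job is handed in at about 25 s of the 72 s, with no verdict returned: the orange pot stands in line beside the green one, and the level is pressed on the board with about 13 N, its bubble measured about 1 mm off centre.

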